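# Lock the plate stand onto its keyhole studs

## Robot

A 7-joint arm with a two-finger parallel gripper is mounted at the origin on the work surface. World frame = base frame: x ahead of the robot, y to its left, z up, the work surface at z = 0. Lengths are in m, angles in rad, forces in N, time in s.
With the tool pointing down it reaches from about 0.425 to 0.875 m from the base axis. Payload 4.7 kg.
Tool frame: the origin (TCP) lies midway between the tips of the shut fingers; the grasp point (between the pads) lies 19 mm behind it (ctrl.grip_point_offset is the distance from the TCP to the grasp point, in m); z points along the fingers, y is the line along which they close (so a half turn about z gives the same grasp; the last joint's range is limited). The gripper opens to 87 mm and grips with 3 to 60 N. Pads are 19 mm wide; open, the fingers measure 117 mm over their backs; the gripper's body (75 mm by 190 mm) begins 51 mm behind the grasp point.
Start: joints at [-1.23, 0.321, -0.07, 1.45, 0.023, 1.371, -0.057], TCP at [0.209, 0.616, 0.223] pointing down, gripper open.
Joint ranges: [-2.86, 2.86], [-0.3, 2.09], [-1.38, 1.24], [0.06, 2.45], [-1.56, 4.7], [0.09, 2.05], [-2.69, 2.69]. Speed limits (rad/s): [2.57, 2.57, 3.14, 3.14, 3.14, 3.14, 3.14].

## Interface

Orientations are given as a rotation vector (axis times angle).
In Python, from bench import ctrl gives the robot as it stands.
- The arm moves only by the tool move_arm, never from a script. Its argument "increments" is text: rows parted by semicolons, each of 7 numbers parted by spaces: the shift along the world's x, y, z in mm, then the turn, a rotation vector about the world's x, y, z in degrees, then the closure in counts, from 0 (fully open) to 255 (shut). A call has exactly 8 rows; each row shifts and turns the commanded pose from where the row before left it; what a row does not reach is not made up. A row lasts 1/12 s, in which the tool goes at most 41.7 mm and 7.16 degrees, less where a joint would pass 70% of its speed; a pose out of reach is approached as far as the arm can. A call with a gripper value outside its range is refused whole. The fingers move at their own pace and stop on an object; "grip_force" is the grip in N (left out, the last holds). Time passes only in rows, so rows that do not move let the fingers close, or fill a call up. It gives the time, the measured TCP pose, the force, the opening and the grip force at its end, in the units of the state.
- ctrl.get_state(): the state, without advancing time (a new reading comes with each control period).
- ctrl.get_image(name): name is "scene" or "top" or "wrist"; returns a dict with "frame" (400x640x3 uint8, red, green, blue), "depth" (400x640 float32, m along the optical axis (not along the pixel's ray), 0 where there is no reading), "fx", "fy", "cx", "cy" (pixels), "position" and "orientation" of the camera in the world. Camera axes: x right, y down, z forward; pixel columns grow to the right and rows downward; lengths in m; the calibration is good to about 2 mm. A picture is of the moment at which its call begins.
- ctrl.close_job(): hands the job in; it is judged then, once.
Trained networks look in a picture, given as the dict that the camera call returned (one of the last four; its "shot" number tells which), for a name from the list of things; names that differ only in an ending like _2 or _b are one class to them, and where a whole thing is asked for, a point or a joint stands for the part that bears it (a point fixed in the world has none). Each returns a list of dicts, best first, with "score" (0 to 1); they miss things now and then, are a little off and sometimes report something else, mostly with a low value. They report only what shows in the picture. A call takes as long as a camera call. They do not tell look-alikes from the thing itself.
- ctrl.find_in(target, picture): "centre" ([x, y, z] in m, in world coordinates, good to about 4 mm: the middle of the surface that is visible of it).
- ctrl.silhouettes(target, picture): "region" (400x640 bool, what is visible of it).
The state is a dict: "time": time; "joint_positions": joint angles; "qd": joint speeds; "joint_torque": joint torques, N m; "position": TCP position; "tool_rot": TCP orientation; "ft_force": force on the tool from outside, world axes, zero at the start; "torque": the same for the moment, N m; "grip_width": opening from 0.0 (shut) to 1.0 (fully open); "grip_force": force on a finger pad.
Only numpy, scipy, OpenCV 4.12 (cv2) and the standard library are available. Lean on these libraries where they do the work, as an engineer would, in place of code of your own. Each camera call takes 0.05 s, during which the arm holds its last target. There are 200 camera calls.

## Task

Pick up the steel plate stand by its black grip and fasten it to the cork base board: lower it so both stud heads come up through the wide ends of its keyholes and it lies flat on the board, then slide it along, towards the end of the board with the red spring catch, until it is fully home and the catch snaps into its side notch. Feel your way gently, without forcing or dropping it, leave the other things on the counter alone, and let go when it is locked.

Things in the scene. Friction and masses are not known exactly. Their poses are not given: they have to be found in the camera images.
- stand: Loose stainless plate stand, 0.3-0.45 kg: foot plate 5 mm thick, own x from -78 to 112 mm, y from -30 to 30; origin on its underside below the grip, z up. A wire hoop 48 mm high crosses it at x -70 and 106. Mounted, its axes point as the board's do: it is lowered on at board x about -26 mm, slid towards +x, and fully home its origin is at board x, y = 0 plus the studs' offset.
- grip (a point): Point in the stand's upright black grip at stand x = y = 0, z = 45 mm. The grip is 36 mm long (stand x), 14 mm thick (stand y) and reaches from the plate up to z = 69 mm.
- entry_a (a point): Centre, on the underside of the plate, of the front keyhole's entry opening, 18 mm across, front corners clipped, at stand (81, 0) mm. Its slot, 10 mm wide, starts at square shoulders, runs towards stand -x and ends at x = 51.5; a 7 mm stud shank at its end is centred at x = 55, 26 mm from the entry.
- entry_b (a point): The same for the rear keyhole: entry at stand (-29, 0) mm, slot end at x = -58.5, stud at home at x = -55.
- notch (a point): Mouth of the notch for the catch in the stand's +y edge, at stand (96, 30) mm: x from 90.5 to 102, 6 mm deep. The plate's corner at x 112, y 30 is bevelled at about 40 degrees to push the catch aside.
- board: Fixed cork base board, 250 (own x) by 120 (y) by 12 mm; origin in the middle of its underside, its top at z = 12; x points to the robot's left, within 0.35 rad. It carries two studs and a red catch, set together off their nominal places (not turned) by up to 5 mm either way along x and by 4 to 6.5 mm to one side along y, differently each time; they stay put in use.
- stud_a (a point): NOMINAL place (the stud is off it in x and y, see board) of the front stud, on the board's top at board (55, 0, 12) mm. Steel, shank 7 mm across, domed head 14 mm across, its underside 7 mm and its top 11.5 mm above the board: the flat stand has 2 mm play in height, and 1.5 mm each side in the slots.
- stud_b (a point): The same for the rear stud, at board (-55, 0, 12) mm.
- catch_spot (a point): NOMINAL place (off by the same offset as the studs) of the nose of the red side catch: board (96, 25.5, 17) mm. It spans x from 92 to 100; -x face bevelled, +x face square. The stand meets it some 7 mm into the 26 mm slide and it snaps into the notch 2 mm before the slot ends stop the slide. Pushing past takes 4 to 15 N with friction.
- catch (a joint): The red catch's travel in m: 0 sprung out (as at the start, and again when snapped into the notch), grows to about 0.0045 as the stand's edge pushes it aside (range 0 to 0.009).
- rack: Round stainless wire steaming rack, 140 mm across, 40 mm high, loose; origin under its centre. Leave alone.
- steamer: Stack of three bamboo steamer tiers under a woven lid, 176 mm across, 190 mm high, loose; origin under its centre. Leave alone.
- plate: White ceramic dim sum plate, 180 mm across, 22 mm high, loose; origin under its centre. Leave alone.
- dish: Blue ceramic sauce bowl, 80 mm across, 28 mm high, loose; origin under its centre. Leave alone.
- cup: White tea cup, 70 mm across, 60 mm high, loose; origin under its centre. Leave alone.
- sauce: Amber sauce bottle, 56 mm across, 170 mm high, loose; origin under its centre. Leave alone.
Things that resemble listed ones, but are neither listed nor needed, are in the scene too. What is shaped like the stand but green or purple is not meant.

How it is judged:
On the way, in this order (a step that is already met when the one before it is completed fails the run):
1. the stand lies flat on the board, not yet slid, with both stud heads up through its entry openings (z of stand in the frame of board between 0.01 and 0.0145 m and x of stand in the frame of board between -0.037 and -0.012 m and y of stand in the frame of board between -0.014 and 0.014 m and angle between the x axis of stand and the x axis of board, either way round below 0.08 rad and angle between stand's own z axis and vertical below 0.06 rad), for 0.1 s.
2. it has been slid along under the heads, the catch pushed aside by its edge (value of joint catch above 0.002 m and z of stand in the frame of board below 0.0155 m and x of stand in the frame of board above -0.024 m).
At the end, for the whole second after the job is handed in: The stand lies flat on the board (within 2.5 mm), fully home under both heads (origin within 8.5 mm of the board's along x, 9.5 mm along y, which covers the studs' offset and play), in line to 0.06 rad, the catch snapped into its notch (joint below 1.2 mm), at rest (z of stand in the frame of board between 0.01 and 0.0145 m and x of stand in the frame of board between -0.0085 and 0.0085 m and y of stand in the frame of board between -0.0095 and 0.0095 m and angle between the x axis of stand and the x axis of board, either way round below 0.06 rad and angle between stand's own z axis and vertical below 0.04 rad and value of joint catch below 0.0012 m and linear speed of stand below 0.01 m/s); the robot touches nothing.
It fails at once if the stand is forced: more than 35 N between the stand and the board, its studs or its catch (contact force between stand and board above 35 N).
It fails at once if another thing on the counter is pushed more than 30 mm (distance of any of rack, steamer, plate, dish, cup, sauce from where it was at the start of the episode above 0.03 m).
It also fails if it takes over 72 s, if anything falls off the work surface, if the arm or the gripper's body presses on something with over 40 N, if the wrist force passes 120 N, or if a joint passes its speed limit or range.

## Working session

There is one attempt and no reset: what is moved stays moved. The work goes in short steps, Python scripts to look and compute and a tool call to move; the robot and the scene stay as the last step left them, time stands still between calls to the robot, and variables do not carry over. Pictures are saved under pics/ and viewed, at most 10 in all, crops included, and the job is handed in when it is done.

Besides the shell and the picture viewer there is one more tool, called after "Request:" by a JSON object that holds its "api" and its "payload". move_arm: Moves the arm, as the interface text tells. Its arguments: {"type":"object","properties":{"increments":{"type":"string"},"grip_force":{"type":"number"}},"required":["increments"]}

```bash
ls; mkdir -p pics; cat > h.py <<'E'
import numpy as np, cv2
from scipy.spatial.transform import Rotation as R
from bench import ctrl
def rot(p):
    o=np.array(p["orientation"],float); return R.from_rotvec(o).as_matrix() if o.shape==(3,) else (o if o.shape==(3,3) else R.from_quat(o).as_matrix())
def world(p,u,v,z=None):
    "pixel to world: by depth, or on plane at height z"
    d=rot(p)@np.array([(u-p["cx"])/p["fx"],(v-p["cy"])/p["fy"],1.]); c=np.array(p["position"])
    t=p["depth"][int(round(v)),int(round(u))] if z is None else (z-c[2])/d[2]
    return c+t*d
def cloud(p):
    v,u=np.mgrid[:400,:640]; d=np.stack([(u-p["cx"])/p["fx"],(v-p["cy"])/p["fy"],np.ones_like(u,float)],-1)
    return (d*p["depth"][...,None])@rot(p).T+np.array(p["position"])
def proj(p,x):
    q=rot(p).T@(np.array(x)-np.array(p["position"])); return p["fx"]*q[0]/q[2]+p["cx"],p["fy"]*q[1]/q[2]+p["cy"]
def save(p,name,crop=None,k=1):
    f=p["frame"][...,::-1]
    if crop: a,b,c,d=crop; f=f[b:d,a:c]
    cv2.imwrite("pics/"+name,cv2.resize(f,None,fx=k,fy=k,interpolation=cv2.INTER_CUBIC))
E
python3 - <<'E'
from h import *
np.set_printoptions(precision=3,suppress=True)
ps=[ctrl.get_image(n) for n in("top","scene")]
save(ps[0],"top.png");save(ps[1],"scene.png")
for p in ps:
    print(p["position"],p["orientation"],p["fx"])
    for t in("stand","grip","board","stud_a","catch_spot","entry_a","notch"):
        for r in ctrl.find_in(t,p)[:4]: print(t,round(r["score"],2),np.array(r["centre"]),np.round(proj(p,r["centre"])))
s=ctrl.get_state();print(s["position"],s["tool_rot"],s["time"])
E
```

```text
pics
[ 0.392 -0.045  1.415] [-2.147  2.211 -0.072] 437.0629832940695
stand 0.78 [ 0.333 -0.131  0.004] [351. 247.]
stand 0.76 [ 0.46  -0.323  0.003] [409. 206.]
stand 0.71 [0.337 0.164 0.006] [259. 249.]
stand 0.67 [ 0.479 -0.533  0.003] [474. 198.]
grip 0.9 [0.339 0.161 0.002] [260. 248.]
grip 0.71 [ 0.456 -0.323  0.008] [410. 207.]
grip 0.68 [ 0.337 -0.137  0.004] [353. 246.]
grip 0.64 [ 0.483 -0.534  0.007] [475. 196.]
board 0.82 [ 0.527 -0.007  0.011] [310. 188.]
stud_a 0.97 [ 0.531 -0.002  0.009] [309. 186.]
catch_spot 0.94 [ 0.534 -0.003  0.014] [309. 185.]
entry_a 0.94 [ 0.229 -0.359  0.005] [424. 278.]
entry_a 0.91 [ 0.455 -0.328  0.004] [411. 207.]
entry_a 0.82 [ 0.34  -0.133  0.007] [352. 245.]
entry_a 0.73 [ 0.486 -0.536  0.004] [475. 195.]
notch 0.83 [ 0.228 -0.364  0.009] [426. 278.]
notch 0.71 [ 0.46  -0.324  0.006] [410. 206.]
notch 0.71 [ 0.334 -0.132  0.003] [351. 247.]
notch 0.65 [0.33  0.161 0.004] [260. 251.]
[1.456 0.838 0.942] [-1.023 -2.273  1.225] 449.42411332735105
stand 0.84 [ 0.479 -0.521  0.012] [237. 164.]
stand 0.81 [ 0.241 -0.365  0.003] [303. 156.]
stand 0.7 [0.337 0.176 0.004] [396. 214.]
stand 0.64 [ 0.459 -0.323  0.005] [273. 180.]
grip 0.92 [ 0.242 -0.366  0.003] [303. 156.]
grip 0.9 [ 0.336 -0.119  0.004] [333. 185.]
grip 0.74 [ 0.471 -0.522  0.006] [239. 165.]
grip 0.63 [ 0.339  0.172 -0.001] [395. 215.]
board 0.73 [ 0.534 -0.008  0.01 ] [320. 218.]
stud_a 0.77 [ 0.535 -0.004  0.013] [320. 218.]
catch_spot 0.79 [ 0.534 -0.006  0.014] [320. 218.]
entry_a 0.94 [ 0.461 -0.32   0.001] [273. 181.]
entry_a 0.73 [ 0.336 -0.12   0.003] [332. 185.]
entry_a 0.69 [ 0.476 -0.524  0.008] [237. 164.]
entry_a 0.67 [0.337 0.177 0.004] [397. 214.]
notch 0.96 [ 0.481 -0.516  0.003] [238. 167.]
notch 0.92 [ 0.462 -0.318  0.009] [274. 180.]
notch 0.88 [0.335 0.173 0.005] [396. 213.]
notch 0.84 [ 0.328 -0.121  0.005] [333. 184.]
[0.209 0.616 0.223] [0.511 3.1   0.   ] 0.8
```

View pics/top.png

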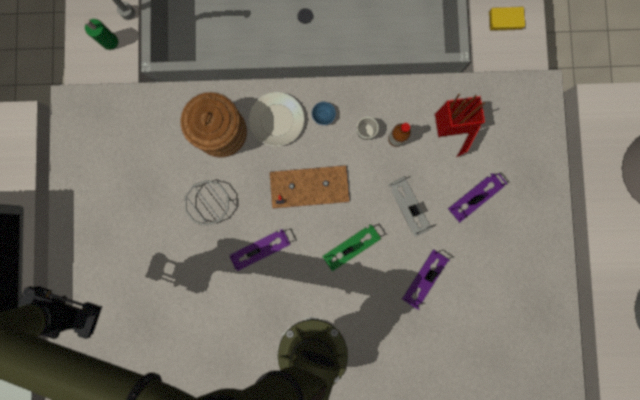

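View pics/scene.png

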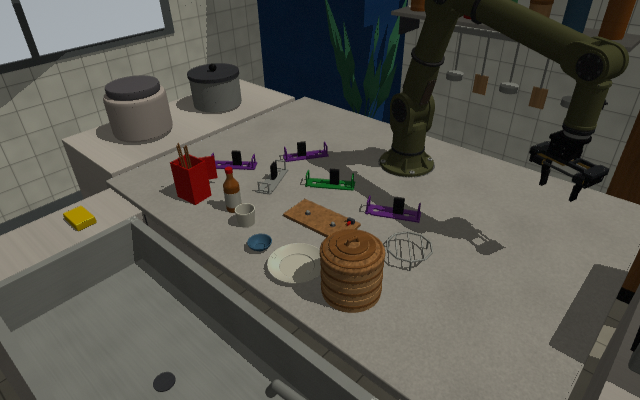

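Candidates in the top view: purple stands at (262,250), (477,197) and (427,278), a green one at (353,247), and bare steel at (410,206). The steel one is my choice. The board is at (310,187), with studs near (292,185) and (326,183) and the red catch at (280,199). I'm moving above the steel stand now.

Request:
{"api": "move_arm", "payload": {"increments": "26 -31 9 0 0 -5.75 0;26 -31 9 0 0 -5.75 0;26 -31 9 0 0 -5.75 0;26 -31 9 0 0 -5.75 0;26 -31 9 0 0 -5.75 0;26 -31 9 0 0 -5.75 0;26 -31 9 0 0 -5.75 0;26 -31 9 0 0 -5.75 0"}}

```text
time: 1.47
position: [0.4176, 0.3659, 0.2954]
tool_rot: [1.688, 2.65, 0.001]
ft_force: [-0.0, 0.1, 0.0]
grip_width: 1.0
grip_force: 0.0
```

Request:
{"api": "move_arm", "payload": {"increments": "8 -40 0 0 0 -5.75 0;8 -40 0 0 0 -5.75 0;8 -40 0 0 0 -5.75 0;8 -40 0 0 0 -5.75 0;8 -40 0 0 0 -5.75 0;8 -40 0 0 0 -5.75 0;8 -40 0 0 0 -5.75 0;8 -40 0 0 0 -5.75 0"}}

```text
time: 2.13
position: [0.4807, 0.0456, 0.295]
tool_rot: [-2.589, -1.779, -0.002]
ft_force: [1.1, 0.0, -0.1]
grip_width: 1.004
grip_force: 0.0
```

Request:
{"api": "move_arm", "payload": {"increments": "-3 -40 0 0 0 -5.75 0;-3 -40 0 0 0 -5.75 0;-3 -40 0 0 0 -5.75 0;-3 -40 0 0 0 -5.75 0;-3 -40 0 0 0 -5.75 0;-3 -40 0 0 0 -5.75 0;-3 -40 0 0 0 -5.75 0;-3 -40 0 0 0 -5.75 0"}}

```text
time: 2.8
position: [0.4562, -0.2743, 0.2952]
tool_rot: [3.078, 0.627, 0.003]
ft_force: [0.6, 0.1, -0.0]
grip_width: 1.002
grip_force: 0.0
```

```bash
python3 - <<'E'
from h import *
np.set_printoptions(precision=4,suppress=True)
s=ctrl.get_state();print(s["position"],R.from_rotvec(s["tool_rot"]).as_matrix()[:,1],s["time"],s["joint_positions"],s["ft_force"])
p=ctrl.get_image("wrist");save(p,"w1.png");print(p["position"],rot(p))
for t in("stand","grip","entry_a","notch"):
    for r in ctrl.find_in(t,p)[:3]: print(t,round(r["score"],2),np.array(r["centre"]),np.round(proj(p,r["centre"])))
E
```

```text
[ 0.4562 -0.2743  0.2952] [ 0.3909 -0.9204  0.0004] 2.8 [-0.325   0.0311  0.8455  1.6546 -0.0247  1.465  -0.6463] [ 0.5911  0.0755 -0.0382]
[ 0.5215 -0.2456  0.4578] [[ 0.3909 -0.8882 -0.2416]
 [-0.9204 -0.3769 -0.1038]
 [ 0.0011  0.2629 -0.9648]]
stand 0.95 [ 0.4859 -0.531   0.0061] [512. 217.]
stand 0.91 [ 0.34   -0.1355  0.0036] [191. 202.]
stand 0.85 [ 0.2463 -0.3621  0.0024] [323. 319.]
grip 0.83 [ 0.4645 -0.3206  0.0076] [360. 170.]
grip 0.81 [ 0.4863 -0.5334  0.0044] [513. 217.]
grip 0.76 [ 0.3327 -0.141   0.003 ] [194. 208.]
entry_a 0.89 [ 0.4902 -0.5328  0.0069] [515. 215.]
entry_a 0.86 [ 0.2511 -0.363   0.0072] [325. 318.]
entry_a 0.74 [0.3683 0.0882 0.0028] [ 24. 112.]
notch 0.89 [ 0.249  -0.3677  0.0011] [327. 318.]
notch 0.85 [ 0.4641 -0.3226  0.0052] [361. 171.]
notch 0.83 [ 0.4898 -0.5312  0.0092] [515. 215.]
```

View pics/w1.png

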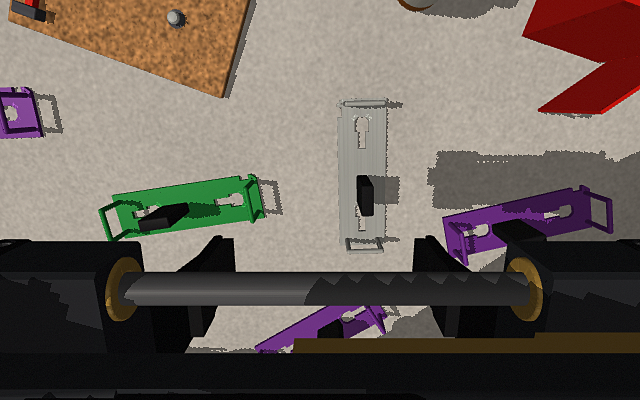

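The bare steel stand is alone at (361,170), its grip at (365,195) and its wide entry end pointing up in the picture; nothing else there is steel. Next I'll measure the grip and the axis.

```bash
cat > meas.py <<'E'
from h import *
np.set_printoptions(precision=4,suppress=True)
def stand(p,near):
    C=cloud(p);f=p["frame"].astype(int);rad=np.hypot(C[...,0]-near[0],C[...,1]-near[1])
    top=(rad<.06)&(C[...,2]>.062)&(C[...,2]<.08)&(f.max(-1)<90)
    q=C[top]; r=cv2.minAreaRect((q[:,:2]*1000).astype(np.float32)); print("grip top n",len(q),"z",np.median(q[:,2]),r,"mean",q.mean(0))
    for g in ctrl.silhouettes("stand",p):
        m=g["region"]&(p["depth"]>0)
        c=np.median(C[m],0)
        if np.hypot(*(c[:2]-near[:2]))<.06:
            q=C[m&(abs(C[...,2]-.005)<.006)]; r=cv2.minAreaRect((q[:,:2]*1000).astype(np.float32)); print("plate",g["score"],len(q),np.median(q[:,2]),r)
            return
E
python3 - <<'E'
from meas import *
p=ctrl.get_image("wrist");stand(p,(.455,-.325))
for z,u,v in((.005,340,108),(.005,340,240),(.005,384,108),(.005,388,238)): print(world(p,u,v,z), world(p,u,v))
for u,v in((175,17),(238,40)): print(world(p,u,v))
E
```

```text
grip top n 404 z 0.06918445074700882 ((444.0290832519531, -332.0683288574219), (35.85005569458008, 13.843616485595703), 25.570661544799805) mean [ 0.4448 -0.3316  0.069 ]
plate 0.92 5366 0.00542430848479919 ((456.23236083984375, -326.6231689453125), (196.67315673828125, 60.366336822509766), 24.875051498413086)
[ 0.5245 -0.2637  0.005 ] [ 0.5245 -0.2637  0.0055]
[ 0.368  -0.3334  0.005 ] [ 0.3665 -0.3343  0.0006]
[ 0.5457 -0.3128  0.005 ] [ 0.5457 -0.3128  0.0052]
[ 0.396  -0.3913  0.005 ] [ 0.3947 -0.3929  0.0002]
[ 0.5411 -0.0578  0.0235]
[ 0.5471 -0.1259  0.0116]
```

Request:
{"api": "move_arm", "payload": {"increments": "-1.5 -7.2 -25 0 0 0.25 0;-1.5 -7.2 -25 0 0 0.25 0;-1.5 -7.2 -25 0 0 0.25 0;-1.5 -7.2 -25 0 0 0.25 0;-1.5 -7.2 -25 0 0 0.25 0;-1.5 -7.2 -25 0 0 0.25 0;-1.5 -7.2 -25 0 0 0.25 0;-1.5 -7.2 -25 0 0 0.25 0"}}

```text
time: 3.82
position: [0.4457, -0.3282, 0.0933]
tool_rot: [-3.063, -0.693, -0.001]
ft_force: [-0.0, 0.1, -0.4]
grip_width: 0.997
grip_force: 0.0
```

Request:
{"api": "move_arm", "payload": {"increments": "0 0 -12 0 0 0 0;0 0 -12 0 0 0 0;0 0 -12 0 0 0 0;0 0 -11 0 0 0 0;0 0 -11 0 0 0 0;0 0 -11 0 0 0 0;0 0 0 0 0 0 60;0 0 0 0 0 0 120", "grip_force": 20}}

```text
time: 4.48
position: [0.4445, -0.3298, 0.0252]
tool_rot: [-3.065, -0.687, 0.001]
ft_force: [-0.4, -0.3, 0.7]
grip_width: 0.917
grip_force: 0.0
```

Request:
{"api": "move_arm", "payload": {"increments": "0 0 0 0 0 0 180;0 0 0 0 0 0 255;0 0 0 0 0 0 255;0 0 0 0 0 0 255;0 0 0 0 0 0 255;0 0 0 0 0 0 255;0 0 0 0 0 0 255;0 0 0 0 0 0 255", "grip_force": 30}}

```text
time: 5.15
position: [0.4447, -0.33, 0.0256]
tool_rot: [3.065, 0.688, 0.0]
ft_force: [0.7, -0.7, -0.1]
grip_width: 0.325
grip_force: 0.0
```

Request:
{"api": "move_arm", "payload": {"increments": "0 0 0 0 0 0 255;0 0 0 0 0 0 255;0 0 0 0 0 0 255;0 0 0 0 0 0 255;0 0 0 0 0 0 255;0 0 0 0 0 0 255;0 0 0 0 0 0 255;0 0 0 0 0 0 255"}}

```text
time: 5.82
position: [0.4448, -0.3302, 0.0257]
tool_rot: [3.065, 0.687, 0.0]
ft_force: [0.7, -1.4, -0.4]
grip_width: 0.16
grip_force: 30.0
```

Request:
{"api": "move_arm", "payload": {"increments": "0 0 2 0 0 0 255;0 0 4 0 0 0 255;0 0 6 0 0 0 255;0 0 8 0 0 0 255;0 0 12 0 0 0 255;0 0 14 0 0 0 255;0 0 16 0 0 0 255;0 0 16 0 0 0 255"}}

```text
time: 6.48
position: [0.4447, -0.3302, 0.1055]
tool_rot: [3.065, 0.687, 0.001]
ft_force: [0.8, -0.0, -2.9]
grip_width: 0.16
grip_force: 30.0
```

Request:
{"api": "move_arm", "payload": {"increments": "7 20 17 0 0 0 255;7 20 17 0 0 0 255;7 20 17 0 0 0 255;7 20 17 0 0 0 255;7 20 17 0 0 0 255;7 20 17 0 0 0 255;7 20 17 0 0 0 255;7 20 17 0 0 0 255"}}

```text
time: 7.15
position: [0.5006, -0.1695, 0.2419]
tool_rot: [3.066, 0.686, 0.003]
ft_force: [-0.0, 0.0, -3.7]
grip_width: 0.157
grip_force: 30.0
```

Request:
{"api": "move_arm", "payload": {"increments": "0 0 0 0 0 0 255;0 0 0 0 0 0 255;0 0 0 0 0 0 255;0 0 0 0 0 0 255;0 0 0 0 0 0 255;0 0 0 0 0 0 255;0 0 0 0 0 0 255;0 0 0 0 0 0 255"}}

```text
time: 7.82
position: [0.5004, -0.1704, 0.2393]
tool_rot: [3.066, 0.686, -0.001]
ft_force: [0.1, 1.1, -2.8]
grip_width: 0.159
grip_force: 30.0
```

```bash
python3 - <<'E'
from meas import *
s=ctrl.get_state();print(s["position"],R.from_rotvec(s["tool_rot"]).as_matrix(),s["time"],s["ft_force"],s["grip_width"])
p=ctrl.get_image("wrist");save(p,"w2.png");np.savez("w2.npz",**{k:p[k] for k in("frame","depth","fx","fy","cx","cy","position","orientation")})
C=cloud(p);f=p["frame"].astype(int)
cork=(f[...,0]>f[...,2]*1.6)&(f[...,0]>60)&(abs(C[...,2]-.012)<.005)&(abs(C[...,0]-.53)<.15)&(abs(C[...,1])<.2)
q=C[cork];print("cork",len(q),np.median(q[:,2]),cv2.minAreaRect((q[:,:2]*1000).astype(np.float32)))
for t in("stud_a","catch_spot","board"):
    for r in ctrl.find_in(t,p)[:3]: print(t,round(r["score"],2),np.array(r["centre"]),np.round(proj(p,r["centre"])))
E
```

```text
[ 0.5004 -0.1704  0.2393] [[ 0.9046  0.4263 -0.0006]
 [ 0.4263 -0.9046 -0.0002]
 [-0.0006 -0.0001 -1.    ]] 7.8167 [ 0.083   1.0947 -2.8349] 0.1591729085618604
cork 22285 0.012236465366228022 ((532.0336303710938, -2.4084014892578125), (120.24769592285156, 251.25755310058594), 3.1335151195526123)
stud_a 0.84 [0.5308 0.0145 0.0142] [172.  67.]
stud_a 0.47 [ 0.6717 -0.2826  0.1103] [556.  54.]
catch_spot 0.63 [0.5282 0.0111 0.0152] [174.  71.]
board 0.72 [0.5267 0.0146 0.0119] [171.  71.]
```

View pics/w2.png

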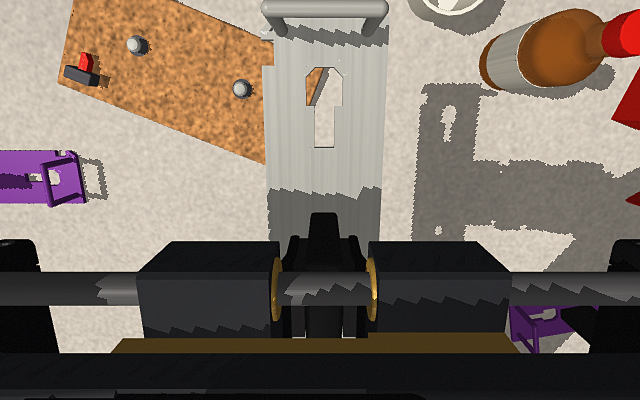

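The view shows stud heads at (136,45) and (241,88), the catch at (85,65), the stand hanging with its entry hole at (325,85) and the notch at (265,50). Now for the numbers.

```bash
python3 - <<'E'
from meas import *
p=dict(np.load("w2.npz"));C=cloud(p);f=p["frame"].astype(int)
sh=C[...,2]; red=(f[...,0]>2*f[...,1])&(f[...,0]>2*f[...,2])
for u,v in((136,45),(241,88)):
    m=np.zeros(sh.shape,bool);m[v-16:v+17,u-16:u+17]=1
    k=m&(sh>.0185)&(sh<.03); q=C[k]; print("stud",len(q),"ztop",np.percentile(q[:,2],95),cv2.minEnclosingCircle((q[:,:2]*1000).astype(np.float32)),q.mean(0)*1000)
m=np.zeros(sh.shape,bool);m[48:85,75:97]=1;q=C[m&red&(sh>.013)];print("catch",q.mean(0)*1000,q.min(0)*1000,q.max(0)*1000)
# stand in hand
w=(sh>.19)&(sh<.24);w[:, :255]=0;w[:,395:]=0;w[190:]=0;q=C[w]
z=np.median(q[:,2]);k=w&(abs(sh-z)<.004);q=C[k];print("plate",len(q),z,cv2.minAreaRect((q[:,:2]*1000).astype(np.float32)))
A=np.c_[q[:,:2],np.ones(len(q))];print("tilt",np.linalg.lstsq(A,q[:,2],rcond=None)[0])
t=np.array([.5004,-.1704]);
for yaw in(24.,24.5,25.,25.24,25.5,26,26.5):
    a=np.radians(yaw);e=(q[:,:2]-t)@np.array([[np.cos(a),-np.sin(a)],[np.sin(a),np.cos(a)]])*1000
    x,y=e.T; s=(x>45)&(x<85)
    out=[]
    for lo in range(35,88,8):
        yy=y[(x>lo)&(x<lo+8)]; out.append((round(yy.min(),1),round(yy.max(),1)))
    print(yaw,x.max().round(1),out)
# hole outline in tool-ish coordinates
a=np.radians(25.24);Ri=np.array([[np.cos(a),np.sin(a)],[-np.sin(a),np.cos(a)]])
h=np.zeros(sh.shape,bool);h[60:152,298:350]=1;h&=sh<.1
v,u=np.nonzero(h);W=np.array([world(p,a_,b_,z-.0025)[:2] for a_,b_ in zip(u,v)]);e=(W-t)@Ri.T*1000
print("hole x",e[:,0].min(),e[:,0].max())
for lo in range(50,92,4):
    yy=e[(e[:,0]>lo)&(e[:,0]<lo+4),1]
    if len(yy):print(lo,yy.min().round(1),yy.max().round(1),yy.mean().round(1))
E
```

```text
stud 181 ztop 0.024520091690074297 ((535.6119995117188, 53.265045166015625), 7.471244812011719) [535.6146  51.8168  22.7213]
stud 154 ztop 0.02436733369965462 ((541.4151611328125, -57.10811233520508), 6.896052837371826) [541.5251 -57.4739  22.8001]
catch [499.4189  90.8215  20.2895] [490.9215  86.4032  13.1828] [507.8009  96.4573  24.2252]
plate 18019 0.2189592435987855 ((562.7630615234375, -140.4164276123047), (82.4891128540039, 60.33377456665039), 25.134000778198242)
tilt [-0.0011 -0.0011  0.2194]
24.0 111.0 [(np.float64(-28.6), np.float64(31.6)), (np.float64(-28.3), np.float64(31.7)), (np.float64(-28.2), np.float64(31.9)), (np.float64(-28.3), np.float64(32.1)), (np.float64(-27.9), np.float64(32.1)), (np.float64(-27.8), np.float64(32.3)), (np.float64(-27.8), np.float64(32.2))]
24.5 110.7 [(np.float64(-29.0), np.float64(31.2)), (np.float64(-28.8), np.float64(31.3)), (np.float64(-28.6), np.float64(31.4)), (np.float64(-28.8), np.float64(31.5)), (np.float64(-28.6), np.float64(31.5)), (np.float64(-28.5), np.float64(31.6)), (np.float64(-28.5), np.float64(31.5))]
25.0 110.5 [(np.float64(-
[... 900 characters left out ...]
np.float64(30.2)), (np.float64(-30.0), np.float64(29.9)), (np.float64(-30.4), np.float64(29.7)), (np.float64(-30.4), np.float64(29.7)), (np.float64(-30.7), np.float64(29.5)), (np.float64(-30.7), np.float64(29.3))]
26.5 109.9 [(np.float64(-30.4), np.float64(29.8)), (np.float64(-30.5), np.float64(29.8)), (np.float64(-30.5), np.float64(29.4)), (np.float64(-30.9), np.float64(29.2)), (np.float64(-31.0), np.float64(29.1)), (np.float64(-31.4), np.float64(28.8)), (np.float64(-31.5), np.float64(28.6))]
hole x 50.26471071971156 87.8577243588388
50 -4.1 5.1 0.5
54 -4.1 5.1 0.5
58 -4.1 5.0 0.5
62 -4.0 5.5 0.7
66 -4.0 5.5 0.7
70 -8.0 9.4 0.7
74 -7.9 9.4 0.7
78 -8.4 9.3 0.5
82 -8.3 9.3 0.5
86 -5.8 6.8 0.5
```

Request:
{"api": "move_arm", "payload": {"increments": "10 9.5 1 0 0 4.25 255;10 9.5 1 0 0 4.25 255;10 9.5 1 0 0 4.25 255;10 9.5 1 0 0 4.25 255;10 9.5 1 0 0 4.25 255;10 9.5 1 0 0 4.25 255;10 9.5 1 0 0 4.25 255;10 9.5 1 0 0 4.25 255"}}

```text
time: 8.68
position: [0.5812, -0.0933, 0.2474]
tool_rot: [2.727, 1.559, -0.001]
ft_force: [-0.1, -0.1, -3.1]
grip_width: 0.16
grip_force: 30.0
```

Request:
{"api": "move_arm", "payload": {"increments": "10 9.5 0 0 0 4.25 255;10 9.5 0 0 0 4.25 255;10 9.5 0 0 0 4.25 255;10 9.5 0 0 0 4.25 255;10 9.5 0 0 0 4.25 255;10 9.5 0 0 0 4.25 255;10 9.5 0 0 0 4.25 255;10 9.5 0 0 0 4.25 255"}}

```text
time: 9.35
position: [0.6612, -0.0172, 0.2471]
tool_rot: [-2.152, -2.288, 0.001]
ft_force: [0.7, -0.9, -2.3]
grip_width: 0.159
grip_force: 30.0
```

Request:
{"api": "move_arm", "payload": {"increments": "0 0 0 0 0 0 255;0 0 0 0 0 0 255;0 0 0 0 0 0 255;0 0 0 0 0 0 255;0 0 0 0 0 0 255;0 0 0 0 0 0 255;0 0 0 0 0 0 255;0 0 0 0 0 0 255"}}

```text
time: 10.02
position: [0.6606, -0.0182, 0.2478]
tool_rot: [2.157, 2.283, 0.0]
ft_force: [-0.2, -0.0, -3.1]
grip_width: 0.16
grip_force: 30.0
```

```bash
cat > m2.py <<'E'
from meas import *
def run(p,t,yaw):
    C=cloud(p);f=p["frame"].astype(int);sh=C[...,2]
    on=(abs(C[...,0]-.535)<.05)&(abs(C[...,1])<.09)&(sh>.0185)&(sh<.03)&(f.max(-1)-f.min(-1)<40)
    n,l,st,ce=cv2.connectedComponentsWithStats(on.astype(np.uint8))
    S=[]
    for i in range(1,n):
        if st[i,4]>60:
            q=C[l==i];c,r=cv2.minEnclosingCircle((q[:,:2]*1000).astype(np.float32));print("stud",st[i,4],ce[i].round(),c,round(r,1),"ztop",np.percentile(q[:,2],95).round(4));S.append(c)
    cork=(f[...,0]>f[...,2]*1.6)&(f[...,0]>60)&(abs(sh-.012)<.005)&(abs(C[...,0]-.53)<.15)&(abs(C[...,1])<.2)
    q=C[cork];print("cork",len(q),np.median(q[:,2]),cv2.minAreaRect((q[:,:2]*1000).astype(np.float32)))
    a=np.radians(yaw);Ri=np.array([[np.cos(a),np.sin(a)],[-np.sin(a),np.cos(a)]])
    e=(C[...,:2]-t[:2])@Ri.T*1000
    w=(abs(e[...,1])<40)&(e[...,0]>30)&(e[...,0]<120)&(sh>t[2]-.035)&(sh<t[2]-.005)
    z=np.median(sh[w]);k=w&(abs(sh-z)<.003);q=e[k]
    print("plate z rel TCP",z-t[2],len(q),"xmax",q[:,0].max());A=np.c_[q,np.ones(len(q))];print("tilt(per mm)",np.linalg.lstsq(A,C[k][:,2]*1000,rcond=None)[0])
    for lo in range(35,84,8):
        yy=q[(q[:,0]>lo)&(q[:,0]<lo+8),1];print("edge",lo,yy.min().round(1),yy.max().round(1))
    v,u=np.nonzero(sh<z-.05);W=np.array([world(p,a_,b_,z-.0025)[:2] for a_,b_ in zip(u,v)]);h=(W-t[:2])@Ri.T*1000
    h=h[(abs(h[:,1])<15)&(h[:,0]>45)&(h[:,0]<95)];print("hole x",h[:,0].min(),h[:,0].max())
    for lo in range(54,90,6):
        yy=h[(h[:,0]>lo)&(h[:,0]<lo+6),1];print(lo,yy.min().round(1),yy.max().round(1))
E
python3 - <<'E'
from m2 import *
s=ctrl.get_state();M=R.from_rotvec(s["tool_rot"]).as_matrix();yaw=np.degrees(np.arctan2(M[1,0],M[0,0]));print(s["position"],yaw,M[2],s["time"],s["ft_force"],s["joint_positions"])
p=ctrl.get_image("wrist");save(p,"w3.png");run(p,np.array(s["position"]),yaw)
E
```

```text
[ 0.6606 -0.0182  0.2478] 93.25282162726822 [ 0.0001  0.0003 -1.    ] 10.0167 [-0.2182 -0.0155 -3.0529] [-0.4397  0.3648  0.5694  1.4034 -0.1956  1.4295  0.1839]
stud 128 [159.  62.] (488.2405090332031, 83.80950164794922) 6.4 ztop 0.0294
stud 147 [208.  97.] (535.1687622070312, 52.72007751464844) 7.0 ztop 0.0246
stud 122 [216. 199.] (541.5819702148438, -56.74021911621094) 7.0 ztop 0.0246
cork 22147 0.012378931229525492 ((532.1451416015625, 3.7343673706054688), (120.11439514160156, 235.6316375732422), 3.4245142936706543)
plate z rel TCP -0.020351846032574505 17744 xmax 111.71909018051072
tilt(per mm) [ -0.0007  -0.0001 227.444 ]
edge 35 -29.4 30.8
edge 43 -29.1 30.9
edge 51 -29.4 30.7
edge 59 -29.3 30.7
edge 67 -29.4 30.8
edge 75 -29.4 30.8
edge 83 -29.4 30.6
hole x 51.2810056914311 88.87885719072635
54 -4.0 5.6
60 -4.0 5.6
66 -7.9 9.5
72 -7.9 9.5
78 -8.2 9.4
84 -8.2 9.4
```

View pics/w3.png

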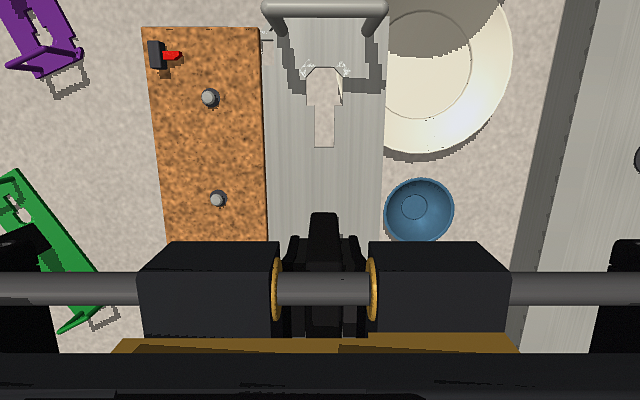

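At the same yaw the studs sit at (535,53) and (542,-57), with the midpoint off the board centre by about 6 mm in −y, which fits the description. The target TCP at entry is about (540.5, −27.3). The yaw is already right.

Request:
{"api": "move_arm", "payload": {"increments": "-15 -1.1 0 0 0 0 255;-15 -1.1 0 0 0 0 255;-15 -1.1 0 0 0 0 255;-15 -1.1 0 0 0 0 255;-15 -1.1 0 0 0 0 255;-15 -1.1 0 0 0 0 255;-15 -1.1 0 0 0 0 255;-15 -1.1 0 0 0 0 255"}}

```text
time: 10.73
position: [0.5399, -0.027, 0.2477]
tool_rot: [2.157, 2.284, 0.001]
ft_force: [-0.7, 0.9, -3.4]
grip_width: 0.161
grip_force: 30.0
```

Request:
{"api": "move_arm", "payload": {"increments": "0 0 -23 0 0 0 255;0 0 -23 0 0 0 255;0 0 -23 0 0 0 255;0 0 -23 0 0 0 255;0 0 -23 0 0 0 255;0 0 -23 0 0 0 255;0 0 -23 0 0 0 255;0 0 -20 0 0 0 255"}}

```text
time: 11.4
position: [0.5404, -0.0268, 0.0654]
tool_rot: [-2.157, -2.284, 0.0]
ft_force: [0.3, 0.0, -2.9]
grip_width: 0.158
grip_force: 30.0
```

Request:
{"api": "move_arm", "payload": {"increments": "0 0 0 0 0 0 255;0 0 0 0 0 0 255;0 0 0 0 0 0 255;0 0 0 0 0 0 255;0 0 0 0 0 0 255;0 0 0 0 0 0 255;0 0 0 0 0 0 255;0 0 0 0 0 0 255"}}

```text
time: 12.07
position: [0.5409, -0.0267, 0.067]
tool_rot: [2.157, 2.284, 0.001]
ft_force: [-0.3, 0.1, -3.0]
grip_width: 0.16
grip_force: 30.0
```

```bash
python3 - <<'E'
from m2 import *
s=ctrl.get_state();M=R.from_rotvec(s["tool_rot"]).as_matrix();yaw=np.degrees(np.arctan2(M[1,0],M[0,0]));t=np.array(s["position"]);print(t,yaw,M[2],s["time"],s["ft_force"])
p=ctrl.get_image("wrist");save(p,"w4.png",(240,0,400,240),2.5)
C=cloud(p);sh=C[...,2];a=np.radians(yaw);Ri=np.array([[np.cos(a),np.sin(a)],[-np.sin(a),np.cos(a)]])
e=(C[...,:2]-t[:2])@Ri.T*1000
k=(abs(e[...,1])<12)&(abs(e[...,0]-80)<14)&(sh<t[2]-.028)
q=e[k&(sh>.0185)];print("stud head in tool frame",len(q),cv2.minEnclosingCircle(q.astype(np.float32)),q.min(0),q.max(0))
z=t[2]-.0204
for zz in(z,z-.005):
    v,u=np.nonzero(k);W=np.array([world(p,a_,b_,zz)[:2] for a_,b_ in zip(u,v)]);h=(W-t[:2])@Ri.T*1000;print("hole at",zz,h.min(0),h.max(0))
E
```

```text
[ 0.5409 -0.0267  0.067 ] 93.27710521186103 [ 0.0002  0.0008 -1.    ] 12.0667 [-0.2514  0.1451 -3.0132]
stud head in tool frame 506 ((79.93909454345703, 1.0022975206375122), 6.940959453582764) [73.0596 -5.5506] [86.8645  7.7396]
hole at 0.046635702101769066 [67.3171 -8.0843] [88.6943  9.4186]
hole at 0.04163570210176907 [67.1673 -8.3315] [89.129   9.6499]
```

View pics/w4.png

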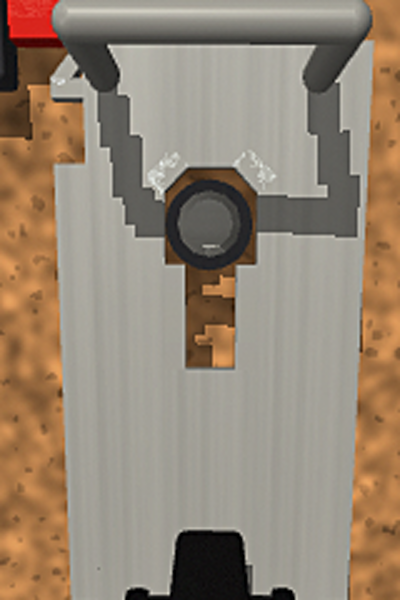

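Through the front entry the stud head at (208,223) sits within 0.4 mm of the opening's centre. Descending gently.

Request:
{"api": "move_arm", "payload": {"increments": "-0.3 0 -3 0 0 0 255;0 0 -3 0 0 0 255;0 0 -2 0 0 0 255;0 0 -2 0 0 0 255;0 0 -2 0 0 0 255;0 0 -2 0 0 0 255;0 0 -1.5 0 0 0 255;0 0 -1.5 0 0 0 255"}}

```text
time: 12.78
position: [0.5404, -0.0268, 0.0494]
tool_rot: [2.157, 2.284, -0.0]
ft_force: [1.1, -0.2, -3.1]
grip_width: 0.159
grip_force: 30.0
```

Request:
{"api": "move_arm", "payload": {"increments": "0 0 -1 0 0 0 255;0 0 -1 0 0 0 255;0 0 -1 0 0 0 255;0 0 -1 0 0 0 255;0 0 -1 0 0 0 255;0 0 -1 0 0 0 255;0 0 -1 0 0 0 255;0 0 -1 0 0 0 255"}}

```text
time: 13.45
position: [0.5404, -0.0268, 0.0415]
tool_rot: [2.157, 2.284, 0.0]
ft_force: [0.1, -0.3, -2.8]
grip_width: 0.161
grip_force: 30.0
```

Request:
{"api": "move_arm", "payload": {"increments": "0 0 -0.5 0 0 0 255;0 0 -0.5 0 0 0 255;0 0 -0.5 0 0 0 255;0 0 -0.5 0 0 0 255;0 0 -0.4 0 0 0 255;0 0 -0.4 0 0 0 255;0 0 -0.3 0 0 0 255;0 0 -0.3 0 0 0 255"}}

```text
time: 14.12
position: [0.5404, -0.0268, 0.0382]
tool_rot: [2.157, 2.284, 0.0]
ft_force: [-0.2, -0.1, -3.3]
grip_width: 0.16
grip_force: 30.0
```

Request:
{"api": "move_arm", "payload": {"increments": "0 0 -0.3 0 0 0 255;0 0 -0.3 0 0 0 255;0 0 -0.2 0 0 0 255;0 0 -0.2 0 0 0 255;0 0 0 0 0 0 255;0 0 0 0 0 0 255;0 0 0 0 0 0 255;0 0 0 0 0 0 255"}}

```text
time: 14.78
position: [0.5404, -0.0268, 0.0376]
tool_rot: [-2.157, -2.284, -0.0]
ft_force: [-3.8, 0.0, 5.2]
grip_width: 0.157
grip_force: 30.0
```

Contact at the expected height, so it lies flat. I'll ease the load slightly and start sliding along board +x.

Request:
{"api": "move_arm", "payload": {"increments": "0 0 0.2 0 0 0 255;0 0 0.2 0 0 0 255;-0.06 1 0 0 0 0 255;-0.06 1 0 0 0 0 255;-0.06 1 0 0 0 0 255;-0.06 1 0 0 0 0 255;-0.06 1 0 0 0 0 255;0 0 0 0 0 0 255"}}

```text
time: 15.45
position: [0.5405, -0.0216, 0.0376]
tool_rot: [2.156, 2.284, 0.001]
ft_force: [0.2, -1.5, 0.5]
grip_width: 0.158
grip_force: 30.0
```

Request:
{"api": "move_arm", "payload": {"increments": "-0.06 1 0 0 0 0 255;-0.06 1 0 0 0 0 255;-0.06 1 0 0 0 0 255;-0.06 1 0 0 0 0 255;-0.06 1 0 0 0 0 255;0 0 0 0 0 0 255;0 0 0 0 0 0 255;0 0 0 0 0 0 255"}}

```text
time: 16.12
position: [0.5398, -0.0165, 0.0376]
tool_rot: [-2.157, -2.284, -0.0]
ft_force: [0.7, -0.9, 0.6]
grip_width: 0.159
grip_force: 30.0
```

Request:
{"api": "move_arm", "payload": {"increments": "-0.06 1 0 0 0 0 255;-0.06 1 0 0 0 0 255;-0.06 1 0 0 0 0 255;0 0 0 0 0 0 255;0 0 0 0 0 0 255;0 0 0 0 0 0 255;0 0 0 0 0 0 255;0 0 0 0 0 0 255"}}

```text
time: 16.78
position: [0.5398, -0.0141, 0.0376]
tool_rot: [2.157, 2.283, 0.0]
ft_force: [2.1, -4.4, -0.1]
grip_width: 0.156
grip_force: 30.0
```

```bash
python3 - <<'E'
from m2 import *
s=ctrl.get_state();print(s["position"],s["ft_force"],s["torque"])
p=ctrl.get_image("wrist");save(p,"w5.png",(220,0,400,240),2.5)
E
```

```text
[ 0.5398 -0.0141  0.0376] [ 2.0523 -4.4202 -0.0757] [-0.9457 -0.409  -0.0723]
```

View pics/w5.png

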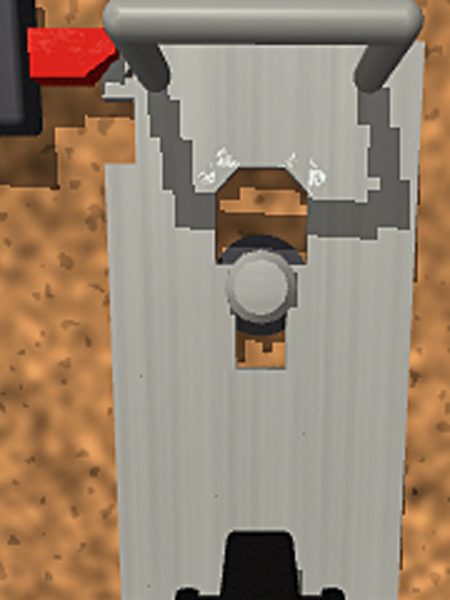

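The head at (261,287) is centred over the slot and the red catch's bevel at (110,60) meets the plate's bevelled corner. Continuing.

Request:
{"api": "move_arm", "payload": {"increments": "-0.06 1 0 0 0 0 255;-0.06 1 0 0 0 0 255;-0.06 1 0 0 0 0 255;0 0 0 0 0 0 255;0 0 0 0 0 0 255;0 0 0 0 0 0 255;0 0 0 0 0 0 255;0 0 0 0 0 0 255"}}

```text
time: 17.5
position: [0.5397, -0.011, 0.0377]
tool_rot: [2.157, 2.283, 0.0]
ft_force: [3.0, -4.6, -1.8]
grip_width: 0.16
grip_force: 30.0
```

Request:
{"api": "move_arm", "payload": {"increments": "-0.06 1 0 0 0 0 255;-0.06 1 0 0 0 0 255;-0.06 1 0 0 0 0 255;-0.06 1 0 0 0 0 255;0 0 0 0 0 0 255;0 0 0 0 0 0 255;0 0 0 0 0 0 255;0 0 0 0 0 0 255"}}

```text
time: 18.17
position: [0.5394, -0.0057, 0.0376]
tool_rot: [-2.156, -2.285, -0.002]
ft_force: [3.2, 0.9, -0.9]
grip_width: 0.16
grip_force: 30.0
```

Request:
{"api": "move_arm", "payload": {"increments": "-0.06 1 0 0 0 0 255;0 0 0 0 0 0 255;-0.06 1 0 0 0 0 255;0 0 0 0 0 0 255;-0.06 1 0 0 0 0 255;0 0 0 0 0 0 255;0 0 0 0 0 0 255;0 0 0 0 0 0 255"}}

```text
time: 18.83
position: [0.5386, -0.0034, 0.0376]
tool_rot: [-2.156, -2.284, 0.0]
ft_force: [0.1, -0.7, 1.9]
grip_width: 0.161
grip_force: 30.0
```

Request:
{"api": "move_arm", "payload": {"increments": "-0.06 0.7 0 0 0 0 255;0 0 0 0 0 0 255;-0.06 0.7 0 0 0 0 255;0 0 0 0 0 0 255;-0.06 0.6 0 0 0 0 255;0 0 0 0 0 0 255;0 0 0 0 0 0 255;0 0 0 0 0 0 255"}}

```text
time: 19.5
position: [0.5387, -0.0021, 0.0376]
tool_rot: [2.157, 2.284, -0.001]
ft_force: [-1.2, -3.4, 4.9]
grip_width: 0.159
grip_force: 30.0
```

```bash
python3 - <<'E'
from m2 import *
s=ctrl.get_state();print(s["position"],s["ft_force"],s["torque"])
p=ctrl.get_image("wrist");save(p,"w6.png",(220,0,400,240),2.5)
E
```

```text
[ 0.5387 -0.0021  0.0376] [-1.2161 -3.4342  4.9396] [-0.7671  0.1504 -0.0251]
```

View pics/w6.png

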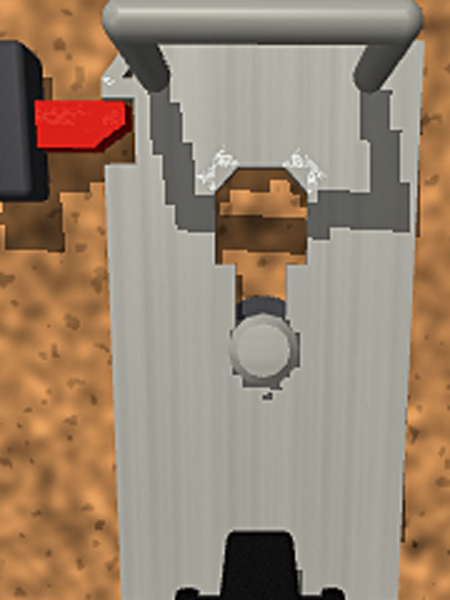

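The red nose at (100,125) sits in the notch and the head at (264,348) is at the slot's end. It is locked, so I'll release and back straight up.

Request:
{"api": "move_arm", "payload": {"increments": "0 -0.3 0.2 0 0 0 255;0 0 0 0 0 0 220;0 0 0 0 0 0 200;0 0 0 0 0 0 150;0 0 0 0 0 0 100;0 0 0 0 0 0 60;0 0 0 0 0 0 30;0 0 0 0 0 0 0", "grip_force": 10}}

```text
time: 20.22
position: [0.5387, -0.0018, 0.0377]
tool_rot: [-2.157, -2.284, -0.0]
ft_force: [-0.4, -0.1, 0.3]
grip_width: 0.509
grip_force: 0.0
```

Request:
{"api": "move_arm", "payload": {"increments": "0 0 0 0 0 0 0;0 0 0 0 0 0 0;0 0 0 0 0 0 0;0 0 0 0 0 0 0;0 0 0 0 0 0 0;0 0 0 0 0 0 0;0 0 0 0 0 0 0;0 0 0 0 0 0 0"}}

```text
time: 20.88
position: [0.5388, -0.0021, 0.0378]
tool_rot: [2.157, 2.284, 0.0]
ft_force: [0.3, 0.3, 0.2]
grip_width: 0.992
grip_force: 0.0
```

Request:
{"api": "move_arm", "payload": {"increments": "0 0 3 0 0 0 0;0 0 8 0 0 0 0;0 0 15 0 0 0 0;0 0 20 0 0 0 0;0 0 20 0 0 0 0;0 0 20 0 0 0 0;0 0 20 0 0 0 0;0 0 10 0 0 0 0"}}

```text
time: 21.55
position: [0.5403, -0.0022, 0.1571]
tool_rot: [2.156, 2.282, 0.006]
ft_force: [0.5, 1.0, 0.3]
grip_width: 1.001
grip_force: 0.0
```

```bash
python3 - <<'E'
from m2 import *
s=ctrl.get_state();print(s["position"],s["ft_force"],s["grip_width"],s["time"])
p=ctrl.get_image("wrist");save(p,"w7.png")
E
```

```text
[ 0.5403 -0.0022  0.1571] [0.4979 0.9531 0.3239] 1.000970914546061 21.55
```

View pics/w7.png

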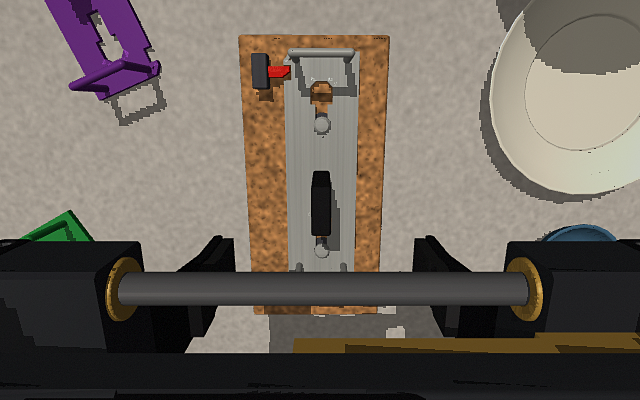

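The stand lies flat on the board with the heads at (321,125) and (321,250) at their slot ends. The catch at (280,72) is in the notch and the gripper is clear, so I'm handing in.

```bash
python3 -c "
from bench import ctrl
print(ctrl.close_job())"
```

```text
the job is handed in; nothing more can be done
None
```

The steel stand lies flat on the board, fully home under both stud heads with the catch snapped into its notch; I let go, moved clear and handed the job in at about 22 s, but the hand-in gave no verdict.

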